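Make up two bottle-capping kits on the bar cart

ROBOT

A 6-joint arm with a two-finger parallel gripper is mounted at the origin on the work surface. World frame = base frame: x ahead of the robot, y to its left, z up, the work surface at z = 0. Lengths are in mm, angles in degrees, forces in N, time in s.
With the tool pointing down it reaches from about 350 to 850 mm from the base axis. Payload 8.1 kg.
Tool frame: the origin (TCP) lies at the very end of the fingers, on their centre line; the grasp point (between the pads) lies r.tcp_to_grasp behind it (r.tcp_to_grasp is the distance from the TCP to the grasp point, in mm); z points along the fingers, y is the line along which they close (so a half turn about z gives the same grasp; the last joint's range is limited). The gripper opens to 85 mm and grips with 20 to 120 N. Pads are 22 mm wide; open, the fingers measure 114 mm over their backs; the gripper's body (76 mm by 85 mm) begins 54 mm behind the grasp point. The pads swing forward as they close: fully open they stand 13 mm farther back than shut.
Start: joints at [-68.721, 7.471, 85.268, -0, 87.261, -4.893], TCP at [264.667, -538.476, 231.292] pointing down, gripper open.
Joint ranges: [-169.43, 169.43], [-51.17, 129.36], [1.28, 143.12], [-76.62, 256.62], [0, 156.53], [-152.29, 152.29]. Speed limits (degrees/s): [136.94, 136.94, 159.86, 180, 180, 180].

INTERFACE

Orientations are given as [roll, pitch, yaw] about the fixed x, y, z axes, in that order (R = Rz(yaw) Ry(pitch) Rx(roll)).
In Python, from bench import r gives the robot as it stands.
- The arm moves only by the shell command python3 -m handwheel 'ROWS' [OPENING] [FORCE]. ROWS is JSON, a list of rows, each a list of 4 numbers: the shift along the tool's x, y, z in m, then the turn about the tool's z in degrees. A call has 1 to 10 rows; each row shifts and turns the commanded pose from where the row before left it, along the tool's axes as they then stand; what a row does not reach is not made up. A row lasts 1/10 s, in which the tool goes at most 50 mm and 8.59 degrees, less where a joint would pass 70% of its speed; a pose out of reach is approached as far as the arm can. A call is refused whole if a number of a shift passes 0.05 or a number of a turn 8.59, either way. A call with a gripper value outside its range is refused whole. OPENING is the finger opening in m, from 0 to 0.0854, set as the call begins (- or left out, the last holds). The fingers move at their own pace and stop on an object; FORCE is the grip in N (left out, the last holds). Time passes only in rows, so rows that do not move let the fingers close. It gives the time, the measured TCP pose, the force, the opening and the grip force at its end, in the units of the state.
- r.sense(): the state, without advancing time (a new reading comes with each control period).
- r.snapshot(name): name is "scene" or "side" or "wrist"; returns the picture (420x560x3 uint8, red, green, blue); there is no depth.
- r.camera_params(name): a dict with "fx", "fy", "cx", "cy" (pixels), "D" ([k1, k2, p1, p2, k3] as OpenCV has them; the pictures are not rectified), "R" (3x3) and "t" (3): a world point X has camera coordinates R X + t; the wrist camera has in their place "mount" (4x4, takes a point from camera to tool coordinates, whose origin is the TCP and whose axes are the flange's). Camera axes: x right, y down, z forward; pixel columns grow to the right and rows downward; lengths in mm; the calibration is good to about 2 mm. A picture is of the moment at which its call begins: read the wrist's pose just before it. camera_params takes no time and is no camera call.
- r.hand_in(): hands the job in; it is judged then, once.
The state is a dict: "time": time; "joint_pos": joint angles; "qd": joint speeds; "joint_efforts": joint torques, N m; "tool_pos": TCP position; "tcp_rot": TCP orientation; "ft_force": force on the tool from outside, world axes, zero at the start; "wrist_torque": the same for the moment, N m; "finger_gap": finger opening in mm; "grip_force": force on a finger pad.
Only numpy, scipy, OpenCV 4.12 (cv2) and the standard library are available. Lean on these libraries where they do the work, as an engineer would, in place of code of your own. Each camera call takes 0.05 s, during which the arm holds its last target. There are 200 camera calls.

TASK

Make up two bottling kits from the stock in the middle of the bar cart. First fill the long tray: the larger measuring cup in its largest compartment, the funnel (still spout up) in the middle one and the wider capping bell in its smallest; only when that kit is complete fill the short tray: the smaller measuring cup in its larger compartment and the narrower capping bell in the other. Everything stands upright and flat on its compartment's floor, and the jar of caps, the bitters bottle and the coasters stay where they are.

Things in the scene. Friction and masses are not known exactly. Their poses are not given: they have to be found in the camera images.
- large_cup_c (a point): The larger measuring cup: an open, nearly straight grey plastic cup with graduation marks, standing mouth up, 82 mm tall, 62 mm across at the rim and 56 mm at the foot, walls 2.5 mm, about 60 g. The point is on its axis half-way up (41 mm above its foot); z is up. Grip it round the outside in the upper half.
- small_cup_c (a point): The smaller measuring cup: same look, 64 mm tall, 46 mm across at the rim and 42 mm at the foot, walls 2.5 mm, about 35 g. The point is on its axis half-way up (32 mm above its foot); z is up.
- funnel_c (a point): Small steel funnel, standing mouth down with its spout up: 82 mm tall, rim 60 mm across, the cone narrows until 40 mm above the rim, above that a straight spout 16 mm across up to the top; about 80 g. The point is on its axis half-way up (41 mm above the rim); z is up. Grip it by the spout, e.g. 62 mm above the rim (21 mm above this point).
- wide_bell_c (a point): The wider steel capping bell (a spare head of the lever capper): a round skirt 46 mm across and 30 mm high at the bottom, a straight shank 18 mm across standing on it, 64 mm tall in all, about 160 g. The point is on its axis half-way up (32 mm above its foot); z is up. Grip it by the shank, e.g. 49 mm above the foot (17 mm above this point).
- narrow_bell_c (a point): The narrower steel capping bell: skirt 31 mm across and 30 mm high, shank 18 mm across, 60 mm tall in all, about 100 g. The point is on its axis half-way up (30 mm above its foot); z is up. Grip it by the shank, e.g. 47 mm above the foot (17 mm above this point).
- long_tray: Light wooden tray lined with dark grey felt with three compartments in a row, fixed to the cart, outside 256 x 96 mm and 16 mm high, walls and dividers 4 mm thick, floor 4 mm thick (dividers as high as the walls). Origin: centre of its underside; x along its length, z up. Compartments, all 88 mm wide in y and centred on y = 0: the largest 88 mm long centred at x = +80 mm, the middle one 84 mm long at x = -10 mm, the smallest 68 mm long at x = -90 mm.
- short_tray: Light wooden tray lined with dark grey felt with two compartments, fixed to the cart, outside 144 x 82 mm and 16 mm high, walls and divider 4 mm thick, floor 4 mm thick. Origin: centre of its underside; x along its length, z up. Compartments, both 74 mm wide in y and centred on y = 0: the larger 74 mm long centred at x = +31 mm, the smaller 58 mm long at x = -39 mm.
- cap_jar_c (a point): Bystander: open glass jar holding a stack of steel bottle caps, 56 mm across and 66 mm tall, loose. The point is on its axis half-way up (33 mm). Not to be shifted.
- bitters_c (a point): Bystander: small amber bitters bottle, 42 mm across and 95 mm tall, loose. The point is on its axis half-way up (47.5 mm). Not to be shifted.
- coasters: Bystander: stack of four round cork coasters, 70 mm across and 18 mm high, stuck in place. Origin: centre of its underside.

How it is judged (in metres and radians):
On the way, in this order (a step that is already met when the one before it is completed fails the run):
1. the long tray's kit is complete: larger cup, funnel and wider bell each stand in their own compartment (x of large_cup_c in the frame of long_tray between 0.062 and 0.098 m and y of large_cup_c in the frame of long_tray between -0.018 and 0.018 m and z of each of large_cup_c, funnel_c in the frame of long_tray below 0.05 m and angle between each of large_cup_c, funnel_c, wide_bell_c's own z axis and vertical below 0.12 rad and x of funnel_c in the frame of long_tray between -0.025 and 0.005 m and y of funnel_c in the frame of long_tray between -0.017 and 0.017 m and x of wide_bell_c in the frame of long_tray between -0.104 and -0.076 m and y of wide_bell_c in the frame of long_tray between -0.024 and 0.024 m and z of wide_bell_c in the frame of long_tray below 0.041 m and linear speed of each of large_cup, funnel, wide_bell below 0.02 m/s), for 0.2 s.
2. then the short tray's kit is complete: smaller cup and narrower bell each stand in their own compartment (x of small_cup_c in the frame of short_tray between 0.013 and 0.049 m and y of small_cup_c in the frame of short_tray between -0.018 and 0.018 m and z of small_cup_c in the frame of short_tray below 0.041 m and angle between each of small_cup_c, narrow_bell_c's own z axis and vertical below 0.12 rad and x of narrow_bell_c in the frame of short_tray between -0.055 and -0.023 m and y of narrow_bell_c in the frame of short_tray between -0.024 and 0.024 m and z of narrow_bell_c in the frame of short_tray below 0.039 m and linear speed of each of small_cup, narrow_bell below 0.02 m/s), for 0.2 s.
At the end, for the whole second after the job is handed in: All five things stand released and at rest in their own compartments: centre within 14 to 18 mm of the compartment's centre along the tray and 17 to 24 mm across it (all that stands flat inside passes), at most 5 mm above the seated height, tilted under 0.12 rad (all of step 1 and all of step 2); the robot touches nothing.
It fails at once if a thing stands in its place in the short tray while the long tray's kit is not complete (((x of small_cup_c in the frame of short_tray between 0.013 and 0.049 m and y of small_cup_c in the frame of short_tray between -0.018 and 0.018 m and z of small_cup_c in the frame of short_tray below 0.041 m and angle between small_cup_c's own z axis and vertical below 0.12 rad) or (x of narrow_bell_c in the frame of short_tray between -0.055 and -0.023 m and y of narrow_bell_c in the frame of short_tray between -0.024 and 0.024 m and z of narrow_bell_c in the frame of short_tray below 0.039 m and angle between narrow_bell_c's own z axis and vertical below 0.12 rad)) and not (x of large_cup_c in the frame of long_tray between 0.062 and 0.098 m and y of large_cup_c in the frame of long_tray between -0.018 and 0.018 m and z of each of large_cup_c, funnel_c in the frame of long_tray below 0.05 m and angle between each of large_cup_c, funnel_c, wide_bell_c's own z axis and vertical below 0.12 rad and x of funnel_c in the frame of long_tray between -0.025 and 0.005 m and y of funnel_c in the frame of long_tray between -0.017 and 0.017 m and x of wide_bell_c in the frame of long_tray between -0.104 and -0.076 m and y of wide_bell_c in the frame of long_tray between -0.024 and 0.024 m and z of wide_bell_c in the frame of long_tray below 0.041 m)).
It fails at once if the jar of caps, the bitters bottle or the coasters shifted by more than 25 mm (distance of any of cap_jar_c, bitters_c, coasters from where it was at the start of the episode above 0.025 m).
It also fails if it takes over 136 s, if anything falls off the work surface, if the arm or the gripper's body presses on something with over 40 N, if the wrist force passes 120 N, or if a joint passes its speed limit or range.

## Working session

There is one attempt and no reset: what is moved stays moved. The work goes in short steps, Python scripts to look and compute and a shell command to move; the robot and the scene stay as the last step left them, time stands still between calls to the robot, and variables do not carry over. Pictures are saved under pics/ and viewed, at most 14 in all, crops included, and the job is handed in when it is done.

```bash
mkdir -p pics; ls
python3 - <<'E'
from bench import r
import cv2
for n in ("scene","side","wrist"):
    s=r.sense(); im=r.snapshot(n); cv2.imwrite(f"pics/{n}0.png",im[:,:,::-1])
    p=r.camera_params(n); print(n,{k:(v.tolist() if hasattr(v,'tolist') else v) for k,v in p.items()})
print(s, r.tcp_to_grasp)
E
```

```text
pics
scene {'fx': 528.736683269226, 'fy': 528.736683269226, 'cx': 283.46292323504304, 'cy': 203.52074807812028, 'D': [-0.08628313921602997, 0.0, 0.0, 0.0, 0.0], 'R': [[0.11581217044285431, 0.9932710392182261, -0.0004287512800618058], [0.6216822253959984, -0.072822762602683, -0.7798769491872369], [-0.7746604106342304, 0.09005269511379525, -0.6259327122772443]], 't': [-73.62873236270447, -278.5077206106575, 1467.2530194494784]}
side {'fx': 500.78738256989817, 'fy': 500.78738256989817, 'cx': 273.01498640910177, 'cy': 207.3560703694537, 'D': [0.010641547946055381, 0.0, 0.0, 0.0, 0.0], 'R': [[-0.9439136611623758, -0.3298989785850549, -0.013916328523625966], [-0.23302493620844184, 0.6954113053804383, -0.6797812114600748], [0.23393669950670756, -0.6384119205322004, -0.7332829197153689]], 't': [512.1863095997187, 169.08193689732116, 818.4827896687341]}
wrist {'fx': 325.3328988803992, 'fy': 325.3328988803992, 'cx': 285.60210654951334, 'cy': 208.78900127211273, 'D': [-0.07923775734794995, 0.0, 0.0, 0.0, 0.0], 'mount': [[0.0005946825668108162, -0.956817462968037, -0.29068881800312213, 73.953122
[... 217 characters left out ...]
 0.1, 'joint_pos': array([-6.87230164e+01,  7.51100797e+00,  8.53242794e+01,  1.68774769e-03,
        8.72622331e+01, -4.89192340e+00]), 'qd': array([-0.03348206, -0.0236743 , -0.21354887, -0.01656778,  0.06297944,
       -0.09134492]), 'joint_efforts': array([ 8.39446566e-04, -5.70953500e+01, -5.01941049e+01, -1.08840902e-04,
        8.11701408e-03, -1.77151435e-05]), 'tool_pos': array([ 264.46722587, -538.00508412,  230.33509226]), 'tcp_rot': array([-1.79902979e+02, -9.99574008e-03,  2.61688164e+01]), 'ft_force': array([0.01244837, 0.33104665, 0.08684749]), 'wrist_torque': array([-0.00122363,  0.0443369 , -0.03965862]), 'grip_force': 0.0, 'finger_gap': 85.34096064233776} 18.700000000000003
```

View pics/scene0.png

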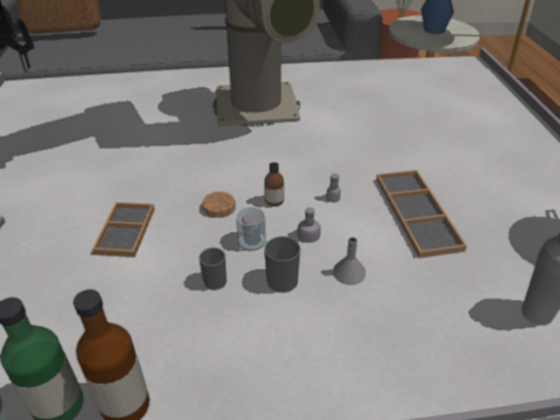

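View pics/side0.png

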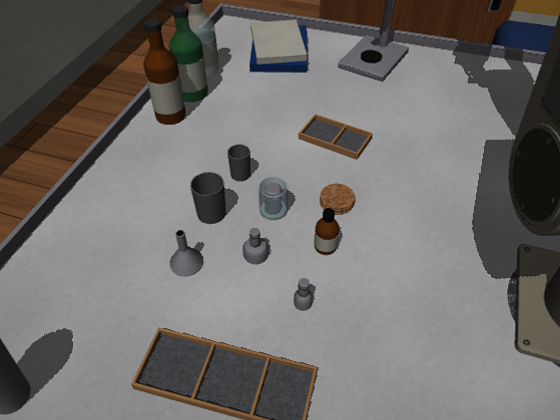

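Scene view: the large cup's rim is at (282,250), the small cup's at (213,255). The funnel tip is at (352,240), wide bell top (310,212), narrow bell top (334,179). The long tray is on the right and the short tray on the left. The side view shows the same layout.

```bash
cat > h.py <<'E'
import numpy as np, cv2
from scipy.spatial.transform import Rotation as Ro
from bench import r
def cam(n,s=None):
    p=r.camera_params(n); K=np.array([[p["fx"],0,p["cx"]],[0,p["fy"],p["cy"]],[0,0,1]]); D=np.array(p["D"],float)
    if n!="wrist": return K,D,np.array(p["R"]),np.array(p["t"])
    M=np.array(p["mount"]); s=s or r.sense(); T=np.eye(4); T[:3,:3]=Ro.from_euler("xyz",s["tcp_rot"],degrees=True).as_matrix(); T[:3,3]=s["tool_pos"]
    E=np.linalg.inv(T@M); return K,D,E[:3,:3],E[:3,3]
def bp(c,uv,z):
    K,D,R,t=c; q=cv2.undistortPoints(np.array([[uv]],float),K,D)[0,0]
    d=R.T@np.array([q[0],q[1],1]); o=-R.T@t; return o+d*(z-o[2])/d[2]
def proj(c,X):
    K,D,R,t=c; return cv2.projectPoints(np.array(X,float).reshape(-1,3),cv2.Rodrigues(R)[0],t,K,D)[0][:,0]
E
python3 - <<'E'
from h import *
a,b=cam("scene"),cam("side")
for n,u,v,z in [("large",(282,250),(208,183),82),("small",(213,255),(239,150),64),("funnel",(352,240),(181,233),82),("wide",(310,212),(255,232),64),("narrow",(334.5,178),(304,282),60),("jar",(251,216),(274,185),66),("bit",(274,166),(329,213),95),("coast",(219,202),(337,195),18)]:
    print(n,bp(a,u,z)[:2].round(),bp(b,v,z)[:2].round())
for n,L,c in [("long s",[(377,174),(417,171),(463,244),(420,253)],a),("short s",[(122,204),(154,206),(131,253),(94,249)],a),("short side",[(312,117),(372,134),(360,157),(299,137)],b),("long side",[(160,329),(317,369),(134,381)],b)]:
    P=np.array([bp(c,u,16)[:2] for u in L]); print(n,P.round().tolist(),P.mean(0).round(), [round(float(np.linalg.norm(P[i]-P[i-1]))) for i in range(len(P))])
E
```

```text
large [676.  -7.] [669.  -3.]
small [ 656. -124.] [ 658. -126.]
funnel [666. 116.] [662. 120.]
wide [561.  59.] [552.  65.]
narrow [453. 127.] [443. 134.]
jar [562. -52.] [558. -52.]
bit [446.   3.] [438.  10.]
coast [ 452. -113.] [ 448. -110.]
long s [[390.0, 239.0], [389.0, 332.0], [633.0, 345.0], [646.0, 255.0]] [515. 293.] [257, 93, 244, 91]
short s [[433.0, -315.0], [447.0, -248.0], [584.0, -281.0], [565.0, -352.0]] [ 507. -299.] [137, 69, 140, 74]
short side [[565.0, -338.0], [422.0, -320.0], [430.0, -236.0], [572.0, -259.0]] [ 497. -288.] [79, 144, 84, 144]
long side [[639.0, 262.0], [388.0, 246.0], [635.0, 350.0]] [554. 286.] [88, 252, 268]
```

```bash
python3 -m handwheel '[[0,0,-0.02,6.54],[0,0,-0.03,6.54],[0,0,-0.03,6.54],[0,0,-0.02,6.55],[0.02,-0.035,0,0],[0.025,-0.045,0,0],[0.025,-0.045,0,0],[0.025,-0.045,0,0],[0.025,-0.045,0,0],[0.025,-0.045,0,0]]'
python3 -m handwheel '[[0.025,-0.045,0,0],[0.025,-0.045,0,0],[0.025,-0.045,0,0],[0.025,-0.045,0,0],[0.025,-0.045,0,0],[0.025,-0.035,0,0],[0.01,-0.018,0,0],[0,0,0,0],[0,0,0,0],[0,0,0,0]]'
python3 - <<'E'
from h import *
s=r.sense(); im=r.snapshot("wrist"); cv2.imwrite("pics/w1.png",cv2.resize(im[:,:,::-1],(800,600),interpolation=cv2.INTER_CUBIC))
np.save("w1.npy",np.r_[s["tool_pos"],s["tcp_rot"]]); cv2.imwrite("pics/w1raw.png",im[:,:,::-1]); print(s["tool_pos"],s["tcp_rot"],s["time"],s["ft_force"])
E
```

```text
time: 1.15
tool_pos: [406.5, -283.0, 331.1]
tcp_rot: [-180.0, 0.0, -0.0]
ft_force: [0.6, -0.6, -0.1]
finger_gap: 85.4
grip_force: 0.0
time: 2.15
tool_pos: [562.1, -14.4, 331.2]
tcp_rot: [180.0, 0.0, -0.1]
ft_force: [0.2, 0.3, -0.3]
finger_gap: 85.1
grip_force: 0.0
[562.05264018 -14.37049482 331.20426501] [ 1.79978176e+02  2.15445781e-02 -5.18283304e-02] 2.15 [ 0.21509091  0.28862408 -0.30685851]
```

View pics/w1.png

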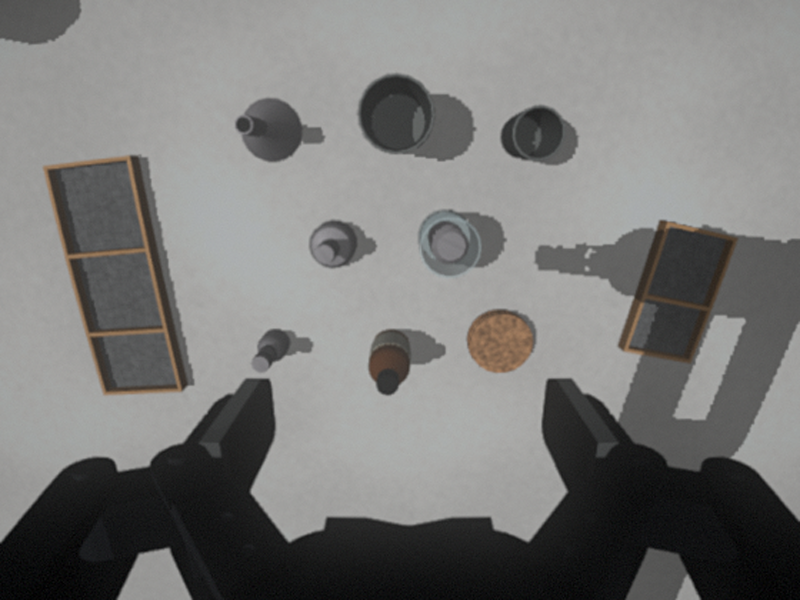

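The wrist view from above (800x600) shows everything. The large cup's rim is at (397,113), the small cup's at (538,132), and the funnel tip at (244,124) with its rim disc at (271,130). The wide bell is at (333,244) and the narrow bell top at (261,362). In both trays the larger compartment is at the far (+x) end.

Run:
```python
from h import *
q=np.load("w1.npy"); c=cam("wrist",dict(tool_pos=q[:3],tcp_rot=q[3:]))
f=lambda u:((u[0]+.5)*.7-.5,(u[1]+.5)*.7-.5)
for n,u,z in [("large rim",(396.5,113),82),("small rim",(538,132.5),64),("funnel tip",(244,124),82),("funnel rim",(271,129.5),3),("wide top",(327,251),64),("wide skirt",(332,244),30),("narrow top",(261,363),60),("narrow skirt",(274,347),30),("jar rim",(450,243),66),("bit top",(388,382),95),("coast",(501,341),18)]:
    print(n,bp(c,f(u),z)[:2].round(1))
im=cv2.imread("pics/w1raw.png"); S=cv2.cvtColor(im,cv2.COLOR_BGR2HSV)
w=((S[:,:,1]>90)&(S[:,:,0]<25)&(S[:,:,2]>60)).astype(np.uint8)
w=cv2.morphologyEx(w,cv2.MORPH_CLOSE,np.ones((3,3)))
n,l,st,_=cv2.connectedComponentsWithStats(w)
for i in range(1,n):
    if st[i,4]>150:
        ys,xs=np.nonzero(l==i); P=np.array([bp(c,(x,y),16)[:2] for x,y in zip(xs,ys)],np.float32)
        R=cv2.minAreaRect(P); print(st[i],R, )
for n,L in [("long",[(44,168),(131,156),(184,389),(106,393)]),("short",[(665,222),(736,239),(691,360),(620,348)])]:
    P=np.array([bp(c,f(u),16)[:2] for u in L]); a=(P[0]+P[1]-P[2]-P[3])/2; b=(P[0]+P[3]-P[1]-P[2])/2
    print(n,P.round().tolist(),P.mean(0).round(1),np.linalg.norm(a),np.linalg.norm(b),np.degrees(np.arctan2(a[1],a[0])),np.degrees(np.arctan2(b[1],b[0])))
```

```text
large rim [670.6  -4.4]
small rim [ 657.4 -123.3]
funnel tip [663.6 118.9]
funnel rim [663.6 119.4]
wide top [555.4  59.2]
wide skirt [555.6  60.1]
narrow top [443.4 131. ]
narrow skirt [447.8 125.9]
jar rim [562.9 -50.7]
bit top [441.4   4.6]
coast [ 449.8 -111.9]
[  31  110   96  166 1163] ((512.070068359375, 296.8746643066406), (253.42018127441406, 95.47393798828125), 4.130007266998291)
[450 155  65  94 463] ((504.6534423828125, -298.0288391113281), (87.07635498046875, 133.31541442871094), 79.04033660888672)
[435 210  48  43 246] ((444.962646484375, -274.48797607421875), (100.2915267944336, 45.7963981628418), 44.45596694946289)
[ 328  219   44   41 1450] ((447.5282897949219, -111.07806396484375), (67.01936340332031, 65.60456848144531), 89.93462371826172)
[259 247  15  18 152] ((423.0531921386719, 19.233549118041992), (19.125032424926758, 29.68877410888672), 47.24101257324219)
long [[634.0, 353.0], [642.0, 257.0], [390.0, 238.0], [383.0, 333.0]] [512.2 295.4] 251.9906041043672 95.91184113282839 4.45630000098134 94.55940926667493
short [[577.0, -272.0], [561.0, -353.0], [425.0, -328.0], [440.0, -243.0]] [ 500.5 -299.2] 138.95792519007878 84.12106807424394 -11.273672035261443 79.210389221801
```

```bash
python3 -m handwheel '[[0.04,-0.005,0.02,0],[0.04,-0.005,0.04,0],[0.0285,0,0.04,0],[0,0,0.04,0],[0,0,0.04,0],[0,0,0.04,0],[0,0,0.03,0],[0,0,0.025,0],[0,0,0.016,0],[0,0,0,0]]' 0.0854 30
python3 -m handwheel '[[0,0,0,0],[0,0,0,0],[0,0,0,0],[0,0,0,0],[0,0,0,0],[0,0,0,0],[0,0,0,0],[0,0,0,0]]' 0.03 30
```

```text
time: 3.2
tool_pos: [664.0, -4.8, 42.2]
tcp_rot: [-180.0, 0.3, -0.1]
ft_force: [0.1, 0.0, -0.6]
finger_gap: 85.5
grip_force: 0.0
time: 4.0
tool_pos: [668.1, -4.3, 47.8]
tcp_rot: [180.0, -0.3, 0.0]
ft_force: [-0.3, -2.0, 7.4]
finger_gap: 61.2
grip_force: 33.1
```

```bash
python3 -m handwheel '[[0,0,-0.01,0],[0,0,-0.02,0],[0,0,-0.03,0],[0,0,-0.04,0],[0,0,-0.02,0],[0,0,0,0],[0,0,0,0],[0,0,0,0],[0,0,0,0]]'
python3 - <<'E'
from h import *
s=r.sense(); print(s["tool_pos"],s["tcp_rot"],s["ft_force"],s["wrist_torque"],s["qd"].round(2)); im=r.snapshot("wrist"); cv2.imwrite("pics/w2.png",im[:,:,::-1])
E
```

```text
time: 4.9
tool_pos: [665.0, -3.8, 162.9]
tcp_rot: [-180.0, 0.2, 0.0]
ft_force: [0.7, 0.1, -1.1]
finger_gap: 61.5
grip_force: 32.8
[664.96404685  -3.83406044 162.91088405] [-1.79980209e+02  1.98091060e-01  3.17336371e-03] [ 0.71721423  0.05297133 -1.06889832] [-0.01985097  0.00718035  0.01795719] [ 0.05  0.08 -0.32  0.07  0.05 -0.05]
```

View pics/w2.png

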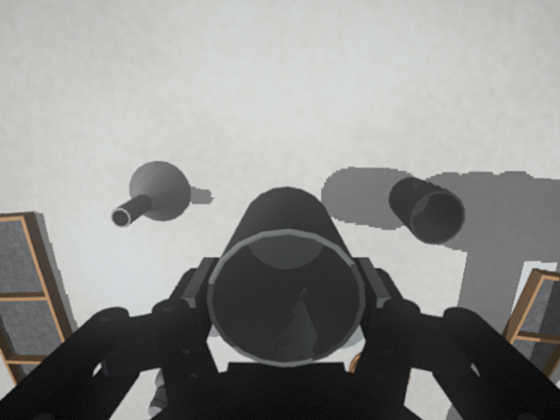

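```bash
python3 - <<'E'
from h import *
s=r.sense(); c=cam("wrist",s)
for h in (33,36,39): print(bp(c,(286,298),s["tool_pos"][2]+h).round(1)[:2]-s["tool_pos"][:2])
E
python3 -m handwheel '[[-0.005,-0.02,-0.01,0],[-0.01,-0.04,0,0],[-0.01,-0.04,0,0],[-0.01,-0.04,0,0],[-0.01,-0.04,0,0],[-0.01,-0.04,0,0],[-0.01,-0.04,0,0],[-0.008,-0.03,0,0],[0,-0.016,0,0],[0,0,0,0]]'
python3 -m handwheel '[[0,0,0,0],[0,0,0,0]]'
```

```text
[4.27234349 0.36464292]
[6.17234349 0.36464292]
[8.07234349 0.36464292]
time: 5.95
tool_pos: [592.3, 304.6, 175.0]
tcp_rot: [-180.0, 0.0, 0.2]
ft_force: [-1.1, 0.3, -1.0]
finger_gap: 61.7
grip_force: 32.9
time: 6.15
tool_pos: [593.6, 300.7, 174.9]
tcp_rot: [180.0, 0.0, -0.1]
ft_force: [0.0, -0.3, -0.1]
finger_gap: 61.6
grip_force: 32.9
```

```bash
python3 -m handwheel '[[-0.003,0,0.02,0],[-0.003,0,0.03,0],[0,0,0.03,0],[0,0,0.02,0],[0,0,0.01,0],[0,0,0.005,0],[0,0,0.002,0],[0,0,0,0],[0,0,0,0]]'
```

```text
time: 7.05
tool_pos: [588.1, 302.3, 59.6]
tcp_rot: [-180.0, -0.1, -0.0]
ft_force: [0.4, 0.7, -0.6]
finger_gap: 61.4
grip_force: 32.9
```

```bash
python3 -m handwheel '[[0,0,0.002,0],[0,0,0.002,0],[0,0,0.002,0],[0,0,0,0],[0,0,0,0]]'
```

```text
time: 7.55
tool_pos: [587.1, 302.0, 51.9]
tcp_rot: [180.0, 0.0, 0.0]
ft_force: [-0.3, -0.2, -0.4]
finger_gap: 61.8
grip_force: 32.9
```

```bash
for i in 1 2 3; do python3 -m handwheel '[[0,0,0.002,0],[0,0,0,0],[0,0,0,0]]' | egrep 'tool_pos|ft_f'; done
```

```text
tool_pos: [587.8, 302.1, 51.9]
ft_force: [-4.1, -2.6, 10.0]
tool_pos: [588.6, 302.4, 51.9]
ft_force: [-7.6, -4.1, 21.1]
tool_pos: [589.6, 302.8, 51.7]
ft_force: [-9.9, -5.4, 29.0]
```

```bash
python3 -m handwheel '[[0,0,-0.003,0],[0,0,-0.002,0],[0,0,0,0]]'|egrep 'tool_pos|ft_f'; python3 -m handwheel '[[0,0,0,0],[0,0,0,0],[0,0,0,0],[0,0,0,0],[0,0,0,0],[0,0,-0.02,0],[0,0,-0.04,0],[0,0,-0.04,0],[0,0,-0.03,0],[0,0,-0.03,0]]' 0.0854
python3 -m handwheel '[[0.01,0.02,0,0],[0.02,0.04,0,0],[0.02,0.04,0,0],[0.015,0.04,0,0],[0.01,0.03,0,0],[0,0.01,0,0],[0,0,0,0],[0,0,0,0]]'
python3 - <<'E'
from h import *
s=r.sense(); im=r.snapshot("wrist"); cv2.imwrite("pics/w3.png",im[:,:,::-1]);np.save("w3.npy",np.r_[s["tool_pos"],s["tcp_rot"]])
E
```

```text
tool_pos: [587.4, 302.1, 51.6]
ft_force: [-2.4, -0.9, 7.1]
time: 9.75
tool_pos: [587.3, 302.1, 212.9]
tcp_rot: [-180.0, -0.1, 0.0]
ft_force: [0.1, -0.4, 0.8]
finger_gap: 85.4
grip_force: 0.0
time: 10.55
tool_pos: [661.8, 123.0, 211.1]
tcp_rot: [-180.0, 0.0, 0.0]
ft_force: [-0.6, -0.8, 0.6]
finger_gap: 85.1
grip_force: 0.0
```

View pics/w3.png

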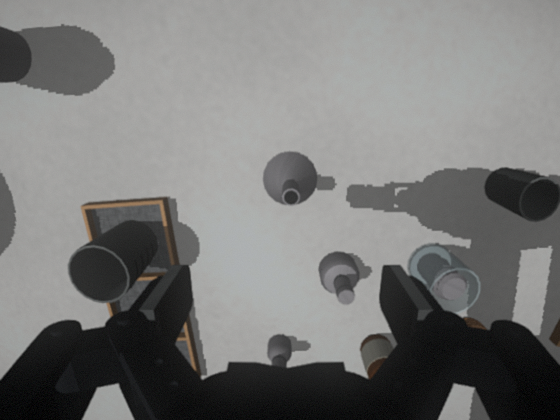

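```bash
python3 - <<'E'
from h import *
q=np.load("w3.npy"); c=cam("wrist",dict(tool_pos=q[:3],tcp_rot=q[3:]))
print("cup",bp(c,(98.5,273.5),86),"tray corners",bp(c,(82,206),16),bp(c,(166,197),16),"funnel",bp(c,(291,197),82),bp(c,(291,178),3))
print("wide",bp(c,(345,296),64),bp(c,(340,272),30))
E
python3 -m handwheel '[[0.001,0.003,0.02,0],[0,0,0.03,0],[0,0,0.03,0],[0,0,0.03,0],[0,0,0.03,0],[0,0,0.02,0],[0,0,0.005,0],[0,0,0,0],[0,0,0,0]]' 0.05
```

```text
cup [589.56662371 301.23604047  86.        ] tray corners [635.62673335 352.12152493  16.        ] [645.88019286 253.81155227  16.        ] funnel [663.42033483 119.14545632  82.        ] [664.0163518  118.00418669   3.        ]
wide [554.07624411  62.94793219  64.        ] [563.53879278  63.29803537  30.        ]
time: 11.5
tool_pos: [664.1, 120.0, 47.9]
tcp_rot: [-180.0, -0.1, 0.1]
ft_force: [-0.2, 0.0, -0.3]
finger_gap: 49.9
grip_force: 0.0
```

```bash
python3 -m handwheel '[[0,0,0.002,0],[0,0,0,0],[0,0,0,0],[0,0,0,0],[0,0,0,0],[0,0,0,0],[0,0,0,0],[0,0,0,0]]' 0 40
python3 -m handwheel '[[0,0,-0.01,0],[0,0,-0.02,0],[0,0,-0.03,0],[0,0,-0.04,0],[0,0,-0.02,0],[0,0,0,0],[0,0,0,0]]'
```

```text
time: 12.3
tool_pos: [663.9, 119.1, 45.1]
tcp_rot: [-180.0, -0.1, -0.0]
ft_force: [0.1, -0.5, 5.7]
finger_gap: 14.7
grip_force: 39.0
time: 13.0
tool_pos: [663.1, 119.0, 164.1]
tcp_rot: [-180.0, -0.0, -0.0]
ft_force: [-0.6, 0.3, -1.3]
finger_gap: 14.8
grip_force: 39.1
```

```bash
python3 -m handwheel '[[-0.015,-0.02,0,0],[-0.03,-0.032,0,0],[-0.035,-0.038,0,0],[-0.035,-0.038,0,0],[-0.03,-0.032,0,0],[-0.016,-0.016,0,0],[0,0,0,0],[0,0,0,0],[0,0,0,0]]'
python3 -m handwheel '[[0,0,0.02,0],[0,0,0.03,0],[0,0,0.03,0],[0,0,0.02,0],[0,0,0.006,0],[0,0,0.002,0],[0,0,0,0],[0,0,0,0],[0,0,0,0]]'
```

```text
time: 13.9
tool_pos: [504.6, 291.5, 162.9]
tcp_rot: [179.9, 0.1, -0.0]
ft_force: [-0.8, -0.1, -2.0]
finger_gap: 15.1
grip_force: 39.1
time: 14.8
tool_pos: [505.4, 292.9, 57.5]
tcp_rot: [-179.9, -0.1, -0.0]
ft_force: [0.1, -0.5, -1.1]
finger_gap: 15.1
grip_force: 39.1
```

```bash
python3 -m handwheel '[[-0.003,-0.002,0.003,0],[0,0,0.002,0],[0,0,0.001,0],[0,0,0,0],[0,0,0,0]]' | egrep 'tool_pos|ft_f'; for i in 1 2 ; do python3 -m handwheel '[[0,0,0.0015,0],[0,0,0,0],[0,0,0,0]]' | egrep 'tool_pos|ft_f'; done
```

```text
tool_pos: [501.4, 294.6, 50.0]
ft_force: [-0.9, -0.2, -0.5]
tool_pos: [501.8, 294.7, 49.2]
ft_force: [-1.3, -1.0, 5.4]
tool_pos: [502.0, 294.7, 49.2]
ft_force: [-7.7, -3.6, 17.2]
```

```bash
python3 -m handwheel '[[0,0,-0.0015,0],[0,0,0,0]]' | egrep 'tool_pos|ft_f';python3 -m handwheel '[[0,0,0,0],[0,0,0,0],[0,0,0,0],[0,0,0,0],[0,0,-0.02,0],[0,0,-0.03,0],[0,0,-0.03,0],[0,0,-0.03,0],[0,0,-0.01,0]]' 0.05
python3 -m handwheel '[[0.006,0.025,0,0],[0.01,0.045,0,0],[0.012,0.045,0,0],[0.012,0.045,0,0],[0.012,0.045,0,0],[0.002,0.025,0,0],[0,0.004,0,0],[0,0,0,0],[0,0,0,0],[0,0,0,0]]'
python3 - <<'E'
from h import *
s=r.sense(); im=r.snapshot("wrist"); cv2.imwrite("pics/w4.png",im[:,:,::-1]);np.save("w4.npy",np.r_[s["tool_pos"],s["tcp_rot"]])
E
```

```text
tool_pos: [501.8, 294.7, 49.1]
ft_force: [-1.3, -1.2, 7.4]
time: 17.0
tool_pos: [503.2, 295.4, 172.6]
tcp_rot: [-179.9, -0.3, 0.0]
ft_force: [0.4, 0.5, 0.5]
finger_gap: 50.1
grip_force: 0.0
time: 18.0
tool_pos: [555.2, 61.9, 168.3]
tcp_rot: [-180.0, 0.0, 0.1]
ft_force: [-0.7, -0.1, -0.6]
finger_gap: 49.9
grip_force: 0.0
```

View pics/w4.png

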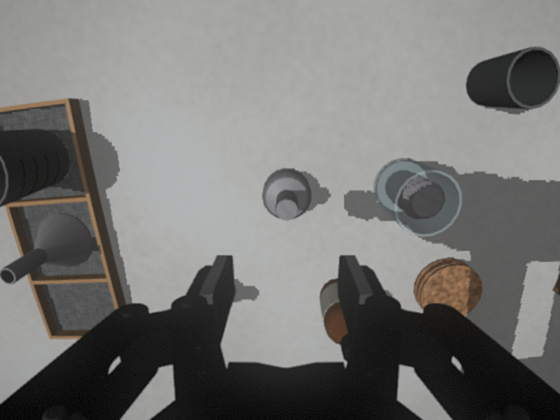

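The funnel stands upright in the middle compartment, with its tip at (9,276). The wide bell's top is at (286,208), directly ahead.

```bash
python3 - <<'E'
from h import *
q=np.load("w4.npy"); c=cam("wrist",dict(tool_pos=q[:3],tcp_rot=q[3:]))
print("wide",bp(c,(287,207),64),bp(c,(287,193),30), "small divider ends",bp(c,(33,282),16),bp(c,(108,279),16))
E
python3 -m handwheel '[[0.001,0.001,0.02,0],[0,0,0.035,0],[0,0,0.03,0],[0,0,0.025,0],[0,0,0.015,0],[0,0,0.004,0],[0,0,0,0],[0,0,0,0],[0,0,0,0]]' 0.05
```

```text
wide [555.10384749  61.51114979  64.        ] [557.95848936  61.41981621  30.        ] small divider ends [455.08209462 337.09344193  16.        ] [461.58866426 248.62063525  16.        ]
time: 18.95
tool_pos: [557.8, 59.7, 41.3]
tcp_rot: [-180.0, -0.2, 0.0]
ft_force: [-0.5, 0.7, -0.0]
finger_gap: 50.1
grip_force: 0.0
```

```bash
python3 -m handwheel '[[-0.002,-0.001,0.004,0],[0,0,0.002,0],[0,0,0,0],[0,0,0,0]]' 0.05 | egrep 'tool_pos|ft_f'; python3 -m handwheel '[[0,0,0,0],[0,0,0,0],[0,0,0,0],[0,0,0,0],[0,0,0,0],[0,0,0,0],[0,0,0,0]]' 0 50
python3 -m handwheel '[[0,0,-0.01,0],[0,0,-0.02,0],[0,0,-0.03,0],[0,0,-0.04,0],[0,0,-0.02,0],[0,0,-0.01,0],[0,0,0,0],[0,0,0,0]]'
```

```text
tool_pos: [554.3, 60.5, 33.5]
ft_force: [0.3, 0.6, -0.2]
time: 20.05
tool_pos: [554.5, 60.6, 33.7]
tcp_rot: [180.0, -0.0, 0.0]
ft_force: [-0.1, -0.2, 2.0]
finger_gap: 16.6
grip_force: 48.7
time: 20.85
tool_pos: [553.6, 60.5, 162.2]
tcp_rot: [180.0, 0.1, -0.0]
ft_force: [-0.0, -0.2, -2.8]
finger_gap: 16.5
grip_force: 48.9
```

```bash
python3 -m handwheel '[[-0.012,-0.02,0,0],[-0.025,-0.04,0,0],[-0.025,-0.043,0,0],[-0.025,-0.043,0,0],[-0.024,-0.042,0,0],[-0.015,-0.03,0,0],[-0.006,-0.01,0,0],[0,0,0,0],[0,0,0,0],[0,0,0,0]]' | egrep 'tool_pos|ft_f'
python3 -m handwheel '[[0,0,0.02,0],[0,0,0.03,0],[0,0,0.03,0],[0,0,0.025,0],[0,0,0.008,0],[0,0,0.002,0],[0,0,0,0],[0,0,0,0],[0,0,0,0]]'
```

```text
tool_pos: [422.9, 287.2, 162.9]
ft_force: [-0.4, 0.0, -2.0]
time: 22.75
tool_pos: [423.5, 289.1, 50.1]
tcp_rot: [-179.9, -0.1, 0.0]
ft_force: [0.4, -0.1, -1.6]
finger_gap: 16.8
grip_force: 49.1
```

```bash
python3 -m handwheel '[[-0.001,0,0.005,0],[0,0,0.004,0],[0,0,0.001,0],[0,0,0,0],[0,0,0,0]]' | egrep 'tool_pos|ft_f'; for i in 1 2 ; do python3 -m handwheel '[[0,0,0.0015,0],[0,0,0,0],[0,0,0,0]]' | egrep 'tool_pos|ft_f'; done
```

```text
tool_pos: [421.3, 288.6, 38.5]
ft_force: [0.2, 0.2, -1.7]
tool_pos: [421.8, 288.9, 37.6]
ft_force: [-1.6, -0.2, 3.6]
tool_pos: [422.0, 289.0, 37.5]
ft_force: [-7.7, -2.9, 18.4]
```

```bash
python3 -m handwheel '[[0,0,-0.0015,0],[0,0,0,0]]' | egrep 'ft_f';python3 -m handwheel '[[0,0,0,0],[0,0,0,0],[0,0,0,0],[0,0,0,0],[0,0,-0.02,0],[0,0,-0.03,0],[0,0,-0.04,0],[0,0,-0.04,0],[0,0,-0.04,0],[0,0,-0.03,0]]' 0.05
python3 -m handwheel '[[0.02,0.02,-0.02,0],[0.03,0.03,-0.03,0],[0.03,0.04,-0.03,0],[0.03,0.04,-0.02,0],[0.03,0.04,0,0],[0.02,0.02,0,0],[0.02,0.01,0,0],[0,0,0,0],[0,0,0,0]]' 0.0854
python3 - <<'E'
from h import *
s=r.sense(); im=r.snapshot("wrist"); cv2.imwrite("pics/w5.png",im[:,:,::-1]);np.save("w5.npy",np.r_[s["tool_pos"],s["tcp_rot"]])
E
```

```text
ft_force: [-2.1, -0.5, 6.2]
time: 25.05
tool_pos: [421.9, 288.8, 240.0]
tcp_rot: [-179.9, -0.1, 0.0]
ft_force: [0.5, 0.6, 0.5]
finger_gap: 50.1
grip_force: 0.0
time: 25.95
tool_pos: [593.8, 98.1, 329.6]
tcp_rot: [-180.0, 0.1, -0.0]
ft_force: [-0.4, 0.3, -1.0]
finger_gap: 85.4
grip_force: 0.0
```

View pics/w5.png

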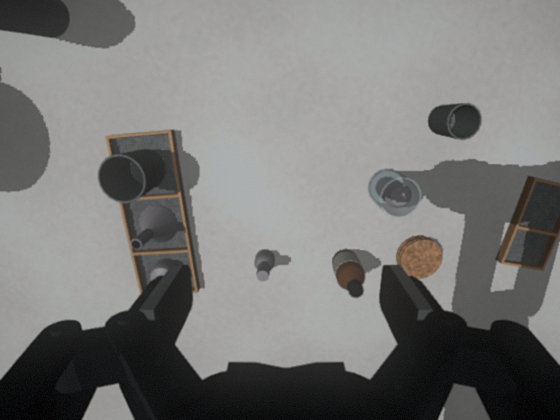

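All three items stand in the long tray: cup rim (122,179), funnel tip (136,243), bell top (157,275). The small cup's rim is at (463,121) and the narrow bell's top at (264,276).

```bash
python3 - <<'E'
from h import *
q=np.load("w5.npy"); c=cam("wrist",dict(tool_pos=q[:3],tcp_rot=q[3:]))
a=np.radians(4.4); u=np.array([np.cos(a),np.sin(a)])
o=(bp(c,(107,135.5),16)[:2]+bp(c,(171.5,130),16)[:2])/2-128*u; print("tray",o)
for n,p,z in [("cup",(122,178),86),("fun",(136.5,243.5),86),("bell",(157,275),68),("small",(463,121),64),("narrow",(263.5,275.5),60)]:
    P=bp(c,p,z)[:2]; d=P-o; print(n,P,d@u,d@[-u[1],u[0]])
E
python3 -m handwheel '[[0.01,0.025,0,0],[0.015,0.045,0.02,0],[0.015,0.045,0.03,0],[0.015,0.045,0.03,0],[0.0086,0.04,0.03,0],[0,0.021,0.02,0],[0,0,0,0],[0,0,0,0],[0,0,0,0]]' 0.0854 25
```

```text
tray [511.6481538  294.31977918]
cup [589.20392161 300.73633141] 77.81946339102429 0.44763793504086546
fun [501.98752328 294.10717067] -9.648469371176347 0.529172290776423
bell [446.32187221 280.40201116] -66.20150648903557 -8.864980070300199
small [ 657.39929315 -122.41303275] 113.35023830733498 -426.68648283133825
narrow [442.54393835 130.36144245] -81.4792724587704 -158.17350263096733
time: 26.9
tool_pos: [654.3, -109.4, 209.8]
tcp_rot: [180.0, -0.1, 0.1]
ft_force: [0.3, 0.2, -0.4]
finger_gap: 85.2
grip_force: 0.0
```

Run:
```python
import cv2
im=cv2.imread("pics/w5.png")[225:305,110:210]; cv2.imwrite("pics/c5.png",cv2.resize(im,(700,560),interpolation=cv2.INTER_CUBIC))
```

```text
(no output)
```

View pics/c5.png

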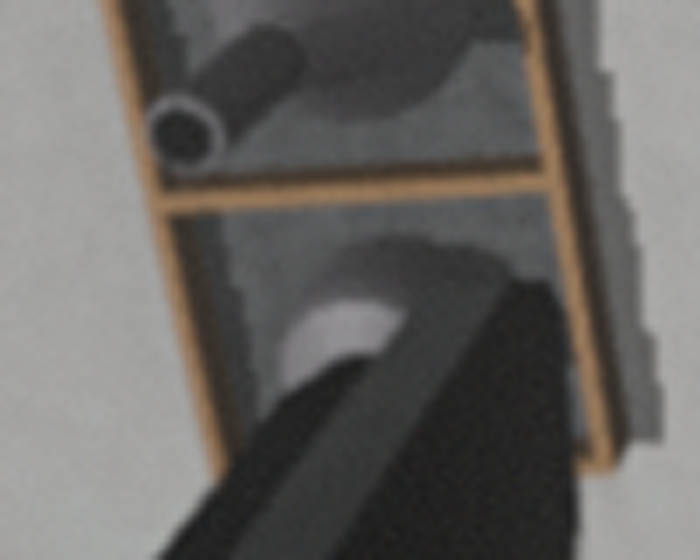

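The gripper finger hides the bell's shank; only the skirt shows. I'll check against the fixed cameras.

Run:
```python
from h import *
t=np.linspace(0,2*np.pi,60)
out=[]
for n in ("scene","side"):
    c=cam(n); im=r.snapshot(n)[:,:,::-1].copy()
    k=5; x0,y0=(370,150) if n=="scene" else (220,290)
    big=cv2.resize(im[y0:y0+110,x0:x0+80],None,fx=k,fy=k,interpolation=cv2.INTER_CUBIC)
    for z,R in ((34,23),(68,9)):
        P=proj(c,np.c_[421.9+R*np.cos(t),289+R*np.sin(t),0*t+z]); cv2.polylines(big,[((P-[x0,y0])*k).astype(np.int32)],True,(0,255,0),1)
    out.append(big)
cv2.imwrite("pics/chk.png",np.hstack(out))
```

```text
(no output)
```

View pics/chk.png

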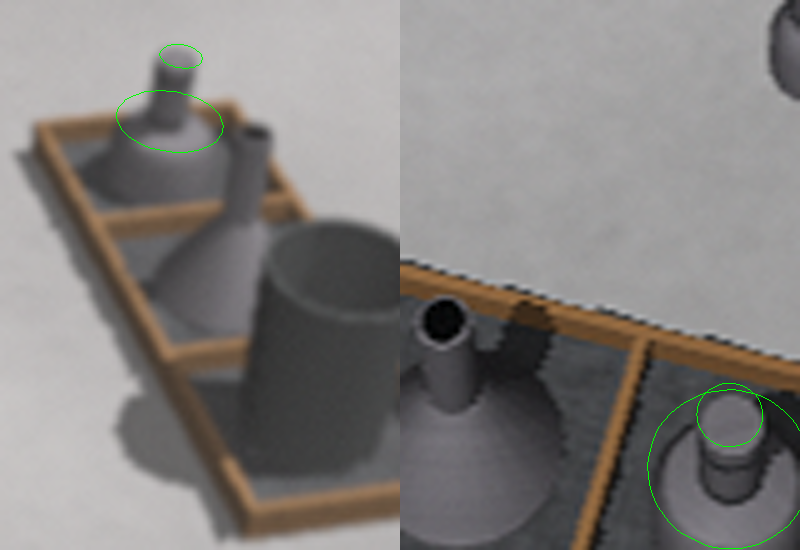

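The green outlines fall within a few mm of the bell in both views, and all three items stand upright, so the long kit is complete. Next is the small cup.

```bash
python3 - <<'E'
from h import *
print(r.sense()["tool_pos"])
E
python3 -m handwheel '[[0,0,0,0]]' | egrep 'tool_pos'
```

```text
[ 654.55133998 -109.54518435  209.95294342]
tool_pos: [654.3, -109.9, 209.3]
```

```bash
python3 -m handwheel '[[0.003,0.013,0.02,0],[0,0,0.035,0],[0,0,0.035,0],[0,0,0.035,0],[0,0,0.03,0],[0,0,0.02,0],[0,0,0,0],[0,0,0,0],[0,0,0,0]]' 0.07 25
```

```text
time: 28.0
tool_pos: [658.3, -124.2, 35.3]
tcp_rot: [179.9, -0.2, 0.0]
ft_force: [0.1, -1.3, 0.6]
finger_gap: 69.8
grip_force: 0.0
```

```bash
python3 -m handwheel '[[0,0,0.003,0],[0,0,0,0],[0,0,0,0],[0,0,0,0],[0,0,0,0],[0,0,0,0],[0,0,0,0],[0,0,0,0]]' 0.02 25
python3 -m handwheel '[[0,0,-0.01,0],[0,0,-0.02,0],[0,0,-0.03,0],[0,0,-0.04,0],[0,0,-0.02,0],[0,0,0,0],[0,0,0,0]]'
```

```text
time: 28.8
tool_pos: [657.6, -124.4, 31.2]
tcp_rot: [180.0, -0.1, -0.0]
ft_force: [-0.3, -0.8, 6.7]
finger_gap: 44.8
grip_force: 25.6
time: 29.5
tool_pos: [656.7, -124.1, 150.1]
tcp_rot: [180.0, -0.0, 0.0]
ft_force: [-0.5, 0.4, -0.8]
finger_gap: 44.6
grip_force: 25.6
```

```bash
python3 -m handwheel '[[-0.015,0.02,0,0],[-0.025,0.036,0,0],[-0.027,0.04,0,0],[-0.027,0.038,0,0],[-0.02,0.03,0,0],[-0.011,0.015,0,0],[0,0,0,0],[0,0,0,0],[0,0,0,0]]' | egrep 'tool_pos|ft_f'
python3 -m handwheel '[[0,0,0.02,0],[0,0,0.03,0],[0,0,0.03,0],[0,0,0.018,0],[0,0,0.004,0],[0,0,0.002,0],[0,0,0,0],[0,0,0,0],[0,0,0,0]]'
python3 - <<'E'
from h import *
s=r.sense(); im=r.snapshot("wrist"); cv2.imwrite("pics/w6.png",im[:,:,::-1]);np.save("w6.npy",np.r_[s["tool_pos"],s["tcp_rot"]])
E
```

```text
tool_pos: [531.7, -301.8, 148.6]
ft_force: [0.4, -0.1, 0.3]
time: 31.3
tool_pos: [532.5, -303.5, 47.2]
tcp_rot: [179.9, -0.1, 0.0]
ft_force: [0.3, 0.3, -0.1]
finger_gap: 44.9
grip_force: 25.7
```

View pics/w6.png

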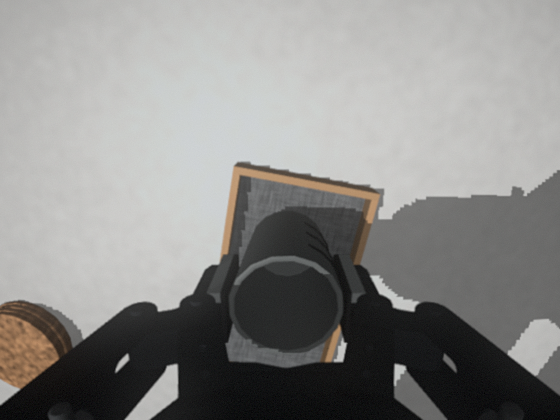

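The cup hangs over the larger compartment; the tray's far corners are at (235,163) and (381,191).

```bash
python3 - <<'E'
from h import *
q=np.load("w6.npy"); c=cam("wrist",dict(tool_pos=q[:3],tcp_rot=q[3:]))
A,B=bp(c,(235,163),16)[:2],bp(c,(381,191),16)[:2]; v=(A-B)/np.linalg.norm(A-B); u=np.array([v[1],-v[0]])
o=(A+B)/2-72*u; print(A,B,np.linalg.norm(A-B),np.degrees(np.arctan2(u[1],u[0])),"centre",o,"big",o+31*u,"small",o-39*u)
print("cup",bp(c,(286,303),q[2]+33))
E
python3 -m handwheel '[[0,0,0.004,0],[0,0,0.003,0],[0,0,0.002,0],[0,0,0,0],[0,0,0,0]]' | egrep 'tool_pos|ft_f'
```

```text
[ 579.03987396 -275.69550917] [ 563.63649995 -355.81450763] 81.58626015080968 -10.882681828851663 centre [ 500.63304765 -302.16150716] big [ 531.07553818 -308.01426464] small [ 462.33443053 -294.79836065]
cup [ 534.34064111 -303.0897639    80.21144751]
tool_pos: [531.6, -303.0, 36.6]
ft_force: [-0.3, -0.0, -0.6]
```

```bash
python3 -m handwheel '[[-0.001,0.003,0.001,0],[0,0,0,0],[0,0,0,0]]' | egrep 'tool_pos|ft_f'; for i in 1 2 ; do python3 -m handwheel '[[0,0,0.0015,0],[0,0,0,0],[0,0,0,0]]' | egrep 'tool_pos|ft_f'; done
```

```text
tool_pos: [530.6, -306.2, 35.8]
ft_force: [0.4, -0.3, -0.3]
tool_pos: [531.1, -306.3, 35.3]
ft_force: [-1.1, 1.4, 5.9]
tool_pos: [531.6, -306.7, 35.0]
ft_force: [-4.1, 1.8, 14.3]
```

```bash
python3 -m handwheel '[[0,0,-0.0015,0],[0,0,0,0]]' | egrep 'ft_f';python3 -m handwheel '[[0,0,0,0],[0,0,0,0],[0,0,0,0],[0,0,0,0],[0,0,-0.02,0],[0,0,-0.03,0],[0,0,-0.03,0],[0,0,-0.04,0],[0,0,-0.04,0],[0,0,0,0]]' 0.07
python3 -m handwheel '[[-0.004,-0.02,0,0],[-0.008,-0.04,0,0],[-0.009,-0.045,0,0],[-0.009,-0.045,0,0],[-0.009,-0.045,0,0],[-0.009,-0.045,0,0],[-0.009,-0.045,0,0],[-0.009,-0.045,0,0],[-0.009,-0.045,0,0],[-0.008,-0.04,0,0]]' 0.05
python3 -m handwheel '[[-0.004,-0.021,0,0],[0,0,0,0],[0,0,0,0],[0,0,0,0]]' | egrep 'tool_pos'
python3 - <<'E'
from h import *
s=r.sense(); im=r.snapshot("wrist"); cv2.imwrite("pics/w7.png",im[:,:,::-1]);np.save("w7.npy",np.r_[s["tool_pos"],s["tcp_rot"]])
E
```

```text
ft_force: [-1.1, 0.7, 5.9]
time: 33.95
tool_pos: [533.8, -308.2, 202.2]
tcp_rot: [179.6, -0.5, 0.0]
ft_force: [1.1, -0.8, 0.6]
finger_gap: 70.0
grip_force: 0.0
time: 34.95
tool_pos: [446.7, 110.9, 194.0]
tcp_rot: [-180.0, -0.0, 0.0]
ft_force: [0.7, -0.6, -0.7]
finger_gap: 50.1
grip_force: 0.0
tool_pos: [443.8, 129.1, 194.0]
```

View pics/w7.png

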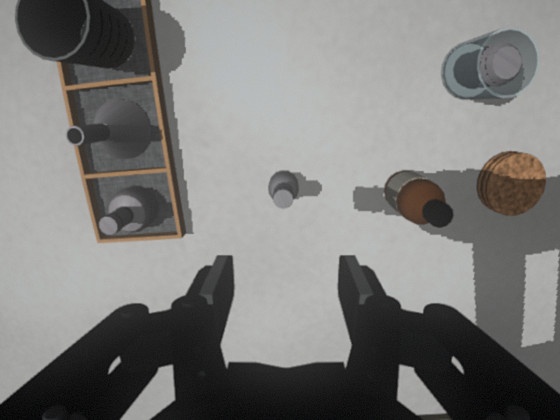

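The three long-tray items are seated and the narrow bell's top is at (283,199). Computing and descending.

```bash
python3 - <<'E'
from h import *
q=np.load("w7.npy"); c=cam("wrist",dict(tool_pos=q[:3],tcp_rot=q[3:]))
print(bp(c,(283,199),60),bp(c,(283,186),30))
E
python3 -m handwheel '[[0,-0.001,0.02,0],[0,0,0.035,0],[0,0,0.035,0],[0,0,0.035,0],[0,0,0.02,0],[0,0,0.005,0],[0,0,0,0],[0,0,0,0],[0,0,0,0]]' 0.05
```

```text
[442.21080691 131.99359313  60.        ] [447.06126181 132.22262994  30.        ]
time: 36.3
tool_pos: [445.2, 131.0, 46.1]
tcp_rot: [-180.0, -0.2, -0.0]
ft_force: [0.3, -0.2, 0.9]
finger_gap: 49.7
grip_force: 0.0
```

```bash
python3 -m handwheel '[[0,0,0.006,0],[0,0,0.004,0],[0,0,0,0],[0,0,0,0]]' | egrep 'tool_pos|ft_f'; python3 -m handwheel '[[0,0,0.001,0],[0,0,0,0],[0,0,0,0],[0,0,0,0],[0,0,0,0],[0,0,0,0],[0,0,0,0]]' 0 45
python3 -m handwheel '[[0,0,-0.01,0],[0,0,-0.02,0],[0,0,-0.03,0],[0,0,-0.04,0],[0,0,-0.04,0],[0,0,-0.01,0],[0,0,0,0],[0,0,0,0]]'
```

```text
tool_pos: [443.4, 130.9, 34.1]
ft_force: [-0.2, -0.0, 0.3]
time: 37.4
tool_pos: [443.7, 131.0, 33.4]
tcp_rot: [-180.0, -0.0, 0.0]
ft_force: [0.7, 0.4, 1.4]
finger_gap: 16.4
grip_force: 43.9
time: 38.2
tool_pos: [443.0, 130.8, 182.3]
tcp_rot: [180.0, 0.1, 0.0]
ft_force: [0.1, -0.1, -1.4]
finger_gap: 16.7
grip_force: 44.0
```

```bash
python3 -m handwheel '[[0,0.02,0,0],[0.002,0.045,0,0],[0.002,0.045,0,0],[0.002,0.045,0,0],[0.002,0.045,0,0],[0.002,0.045,0,0],[0.002,0.045,0,0],[0.002,0.045,0,0],[0.003,0.045,0,0],[0.003,0.034,0,0]]'| egrep 'tool_pos|ft_f'
python3 -m handwheel '[[0.001,0.01,0,0],[0,0,0,0],[0,0,0,0],[0,0,0,0]]'
```

```text
tool_pos: [462.0, -284.8, 180.4]
ft_force: [0.4, 0.9, -0.6]
time: 39.6
tool_pos: [464.5, -291.4, 182.6]
tcp_rot: [-179.9, 0.1, 0.1]
ft_force: [0.8, 0.6, -0.6]
finger_gap: 16.7
grip_force: 44.2
```

```bash
python3 -m handwheel '[[-0.001,0.001,0.02,0],[0,0,0.035,0],[0,0,0.035,0],[0,0,0.03,0],[0,0,0.013,0],[0,0,0.006,0],[0,0,0,0],[0,0,0,0],[0,0,0,0]]' | egrep 'tool_pos|ft_f'; python3 -m handwheel '[[0,0,0.002,0],[0,0,0,0],[0,0,0,0]]' | egrep 'tool_pos|ft_f'
```

```text
tool_pos: [464.9, -294.9, 46.2]
ft_force: [-0.6, -0.0, -1.1]
tool_pos: [463.7, -294.1, 42.5]
ft_force: [-0.1, 0.6, -0.8]
```

```bash
python3 -m handwheel '[[0,0,0.002,0],[0,0,0.002,0],[0,0,0,0],[0,0,0,0]]' | egrep 'tool_pos|ft_f'; for i in 1 2 3; do python3 -m handwheel '[[0,0,0.001,0],[0,0,0,0],[0,0,0,0]]' | egrep 'tool_pos|ft_f'; done
```

```text
tool_pos: [463.5, -293.9, 38.1]
ft_force: [-0.1, -0.4, -0.6]
tool_pos: [463.8, -294.1, 37.4]
ft_force: [0.6, -0.8, 0.2]
tool_pos: [464.0, -294.2, 37.3]
ft_force: [-2.7, 1.4, 8.3]
tool_pos: [464.2, -294.3, 37.3]
ft_force: [-6.7, 4.8, 16.5]
```

```bash
python3 -m handwheel '[[0,0,-0.0015,0],[0,0,0,0]]' | egrep 'ft_f';python3 -m handwheel '[[0,0,0,0],[0,0,0,0],[0,0,0,0],[0,0,0,0],[0,0,-0.02,0],[0,0,-0.03,0],[0,0,-0.04,0],[0,0,-0.04,0],[0,0,-0.04,0],[0,0,-0.04,0]]' 0.05
python3 -m handwheel '[[0,0,-0.04,0],[-0.02,-0.03,-0.02,0],[-0.03,-0.04,0,0],[-0.03,-0.04,0,0],[0,-0.04,0,0],[0,0,0,0],[0,0,0,0],[0,0,0,0]]' | egrep 'tool_pos|ft_f'
python3 - <<'E'
from h import *
o=[]
for n,x0,y0 in (("scene",80,150),("wrist",0,0)):
    im=r.snapshot(n)[:,:,::-1]
    o.append(cv2.resize(im[150:283,70:303],(470,268)) if n=="scene" else im)
h=np.zeros((420,470,3),np.uint8); h[:268]=o[0]; g=np.hstack([h,o[1]]); cv2.imwrite("pics/fin.png",cv2.resize(g,(798,325)))
E
```

```text
ft_force: [-0.6, 2.2, 4.8]
time: 43.3
tool_pos: [463.4, -293.9, 248.3]
tcp_rot: [-180.0, 0.0, 0.0]
ft_force: [1.1, -0.3, -0.5]
finger_gap: 50.0
grip_force: 0.0
tool_pos: [383.8, -144.6, 306.8]
ft_force: [-1.1, -1.7, 0.4]
```

View pics/fin.png

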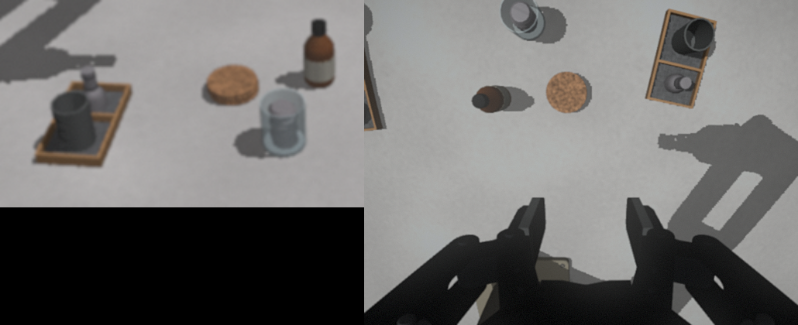

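The small cup and narrow bell stand upright in their compartments, in the tray at (680,60). The bystanders haven't moved and the gripper is clear, so I'm handing in.

```bash
python3 -c "
from bench import r
print(r.hand_in())"
```

```text
the job is handed in; nothing more can be done
None
```

Both kits are in place, long tray completed first, and the job is handed in at about 44 s on the robot's clock; the last pictures showed every item upright in its compartment and the bystanders unmoved, but the hand-in returned no verdict.

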